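# Latch the open transport case

## Robot

A 6-joint arm with a two-finger parallel gripper is mounted at the origin on a cart in front of the work surface, level with it; the furniture and walls round the work are solid. World frame = base frame: x ahead of the robot, y to its left, z up, the work surface at z = 0. Lengths are in m, angles in rad, forces in N, time in s.
With the tool pointing down it reaches from about 0.375 to 0.75 m from the base axis. Payload 9 kg.
Tool frame: the origin (TCP) lies midway between the tips of the shut fingers; the grasp point (between the pads) lies 19 mm behind it (bot.pinch_z is the distance from the TCP to the grasp point, in m); y points along the fingers, z is the direction in which the jaws open and shut, and the axes are right-handed (so a half turn about y gives the same grasp; the last joint's range is limited). The gripper opens to 85 mm and grips with 20 to 120 N. Pads are 22 mm wide; open, the fingers measure 114 mm over their backs; the gripper's body (76 mm by 85 mm) begins 54 mm behind the grasp point. The pads swing forward as they close: fully open they stand 13 mm farther back than shut.
Start: joints at [-1.443, 0.104, 0.097, 1.564, 0, 1.353], TCP at [0.203, -0.565, 0.197] pointing down, gripper open.
Joint ranges: [-2.99, 2.99], [-0.84, 1.86], [-1.1, 1.16], [-1.84, 2.11], [-1.51, 1.56], [-3.14, 3.14]. Speed limits (rad/s): [2.22, 2.22, 2.57, 3.14, 3.14, 3.14].

## Interface

Orientations are given as a unit quaternion [x, y, z, w].
In Python, from station import bot gives the robot as it stands.
- The arm moves only by the tool drive_tool, never from a script. Its argument "plan" is a list of rows, each a list of 6 numbers: the shift along the tool's x, y, z in units of 30 mm (1.0 is 30 mm), then the turn, a rotation vector about the tool's x, y, z in units of 8 degrees (1.0 is 8 degrees). A call has 1 to 12 rows; each row is the pose to reach, as a shift and turn from the pose commanded when the call began, along the tool's axes at that moment; what a row does not reach only later rows make up. A row lasts 1/8 s, in which the tool goes at most 62.5 mm and 10.7 degrees, less where a joint would pass 70% of its speed; a pose out of reach is approached as far as the arm can. A call with a gripper value outside its range is refused whole. "fingers" is the opening, from 0 (shut) to 1 (fully open), set as the call begins (left out, the last holds). The fingers move at their own pace and stop on an object; "grip_force" is the grip in N (left out, the last holds). Time passes only in rows, so rows that repeat a pose let the fingers close. It gives the time, the measured TCP pose, the force and the opening at its end, in the units of the state.
- bot.get_obs(): the state, without advancing time (a new reading comes with each control period).
- bot.read_camera(name): name is "scene" or "top" or "wrist"; returns (picture, depth): 384x512x3 uint8, red, green, blue; 384x512 float32, m along the optical axis (not along the pixel's ray), 0 where there is no reading.
- bot.camera_params(name): a dict with "intrinsics" (3x3 intrinsics, pixels), "dist" ([k1, k2, p1, p2, k3] as OpenCV has them; the pictures are not rectified), "extrinsics" (4x4, takes a point from camera to world coordinates). Camera axes: x right, y up, looking along -z (the intrinsics and any distortion apply to the point x, -y, -z); pixel columns grow to the right and rows downward; lengths in m; the calibration is good to about 2 mm. A picture is of the moment at which its call begins: read the wrist's pose just before it. camera_params takes no time and is no camera call; for the wrist camera it gives the pose at the moment of the call.
- bot.hand_in(): hands the job in, once; it reports no verdict.
The state is a dict: "time_s": time; "joint_positions": joint angles; "qvel": joint speeds; "joint_efforts": joint torques, N m; "ee_pos": TCP position; "orientation": TCP orientation; "contact_force": force on the tool from outside, world axes, zero at the start; "wrist_torque": the same for the moment, N m; "opening": opening from 0.0 (shut) to 1.0 (fully open).
Only numpy, scipy, OpenCV 4.12 (cv2) and the standard library are available. Lean on these libraries where they do the work, as an engineer would, in place of code of your own. Each camera call takes 0.05 s, during which the arm holds its last target.

## Task

Two identical small metal transport cases stand on the bench with their draw latches on top; one is still unlatched, its latch lever standing up and its lid slightly ajar. On that case swing the wire bail over so that its bar drops behind the hooked keeper on the lid while the lever is still up, then push the lever over and down flat until it snaps over centre and clamps the lid.

Things in the scene. Friction and masses are not known exactly. Their poses are not given: they have to be found in the camera images.
- case: The unlatched aluminium case, fixed to the bench: 106 x 70 mm in plan, top face 85 mm up. Origin: on the bench under it; x runs across the seam from body half to lid (seam at x 20 mm), y along the seam, z up. The lever's axle lies along y at x 2, z 98 mm.
- lever (a joint): Latch lever: steel plate 42 mm long from the axle, 18 wide, 4 thick. 0 = flat, pointing to the case's -x; about 1.55 = upright; stays where left. With the bail hooked, the gasket resists from about 1.0 down, up to about 8 N near the tip; below about 0.25 it snaps down to 0 by itself.
- bail_bar (a point): Middle of the bail's round cross bar (40 mm long along y, 4.4 thick). Two 55 mm wire legs carry it from a pivot on the lever, 16 mm from the axle. At the start it leans back over -x, its bar above the lever tip; pushed past upright to +x it falls by its own weight and drops behind the keeper.
- keeper (a point): Seat of the hooked keeper on the lid, where the bar's middle rests when latched: at x 41, z 96 mm of the case when the lid is shut, about 3.5 mm further in x while the lid is ajar on its gasket. The hook's top is 7 mm above this point, its mouth opens to +x, away from the lever.

How it is judged:
By the outcome, as a careful person would: the job done as asked, in the order asked, and still so for the second after the job is handed in, with the robot touching nothing.
It also fails if it takes over 34 s, if anything falls off the work surface, if the arm or the gripper's body presses on something with over 40 N, if the wrist force passes 120 N, or if a joint passes its speed limit or range.

## Working session

There is one attempt and no reset: what is moved stays moved. The work goes in short steps, Python scripts to look and compute and a tool call to move; the robot and the scene stay as the last step left them, time stands still between calls to the robot, and variables do not carry over. Pictures are saved under pics/ and viewed, and the job is handed in when it is done.

Besides the shell and the picture viewer there is one more tool, called after "Request:" as name([rows], argument=value, ...), one row to a line, values as JSON. drive_tool: Moves the arm, as the interface text tells. Its arguments: {"type":"object","properties":{"plan":{"type":"array","items":{"type":"array","items":{"type":"number"}}},"fingers":{"type":"number"},"grip_force":{"type":"number"}},"required":["plan"]}

```bash
mkdir -p pics; ls; cat > h.py <<'E'
import numpy as np, cv2
from station import bot
def shot(n,tag):
    P=bot.camera_params(n); im,d=bot.read_camera(n)
    cv2.imwrite(f'pics/{tag}.png',im[:,:,::-1]); np.savez(f'pics/{tag}.npz',im=im,d=d,K=P['intrinsics'],D=P['dist'],E=P['extrinsics'])
def load(tag): return np.load(f'pics/{tag}.npz')
def cloud(tag):
    z=load(tag); d=z['d']; h,w=d.shape
    u,v=np.meshgrid(np.arange(w),np.arange(h))
    p=cv2.undistortPoints(np.stack([u,v],-1).reshape(-1,1,2).astype(np.float64),z['K'],z['D']).reshape(h,w,2)
    X=np.stack([p[...,0]*d,-p[...,1]*d,-d],-1)
    W=X@z['E'][:3,:3].T+z['E'][:3,3]; W[d==0]=np.nan
    return W
E
python3 - <<'E'
from h import *
o=bot.get_obs(); print(o['time_s'],o['ee_pos'],o['orientation'],o['contact_force'])
shot('scene','s0'); shot('top','t0')
E
```

```text
pics
0.0 [ 0.20330867 -0.5641089   0.19633776] [-0.12161583  0.69702769 -0.6961057   0.12165053] [ 0.10715556 -0.47102631 -0.82703205]
```

View pics/s0.png

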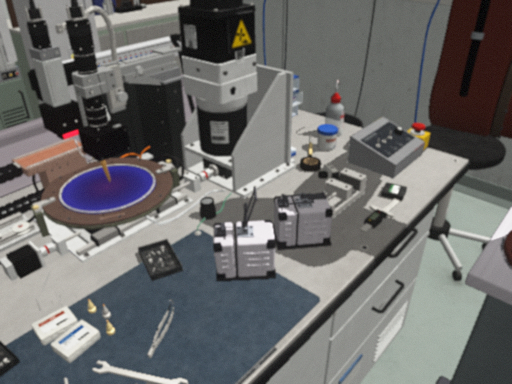

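View pics/t0.png

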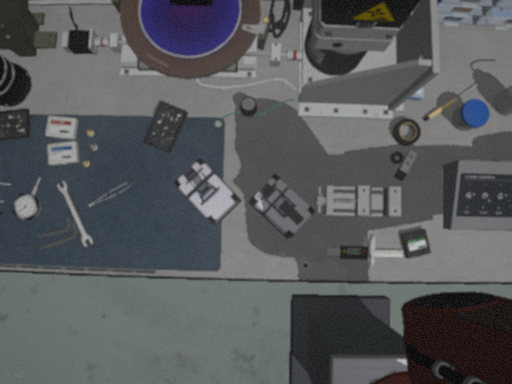

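```bash
python3 - <<'E'
from h import *
a=load('t0')['im'][145:250,160:330]; b=load('s0')['im'][170:290,195:345]
a=cv2.resize(a,(760,470),interpolation=cv2.INTER_CUBIC);b=cv2.resize(b,(750,600),interpolation=cv2.INTER_CUBIC)
cv2.imwrite('pics/t0z.png',a[:,:,::-1]);cv2.imwrite('pics/s0z.png',b[:,:,::-1])
W=cloud('t0')
for c,r in [(207,190),(282,205),(220,205),(190,178),(265,195),(300,215),(60,60),(130,270)]: print(c,r,W[r,c].round(3))
z=load('t0');print(z['K'],z['D'],z['E'].round(3)); z=load('s0');print(z['K'],z['D'],z['E'].round(3))
E
```

```text
207 190 [0.48  0.413 0.139]
282 205 [0.459 0.277 0.104]
220 205 [0.457 0.393 0.084]
190 178 [0.505 0.45  0.097]
265 195 [0.477 0.309 0.101]
300 215 [0.441 0.243 0.1  ]
60 60 [ 0.767  0.761 -0.   ]
130 270 [ 0.32   0.582 -0.   ]
[[453.74485689   0.         255.09974982]
 [  0.         453.74485689 186.24865706]
 [  0.           0.           1.        ]] [-0.10395441  0.          0.          0.          0.        ] [[ 0.025  0.996 -0.084  0.421]
 [-1.     0.026  0.008  0.335]
 [ 0.01   0.084  0.996  0.943]
 [ 0.     0.     0.     1.   ]]
[[430.60601726   0.         256.62964704]
 [  0.         430.60601726 205.19858029]
 [  0.           0.           1.        ]] [-0.07148115  0.          0.          0.          0.        ] [[-0.75   0.357 -0.557  0.05 ]
 [-0.661 -0.418  0.623  0.872]
 [-0.011  0.835  0.55   0.553]
 [ 0.     0.     0.     1.   ]]
```

View pics/t0z.png

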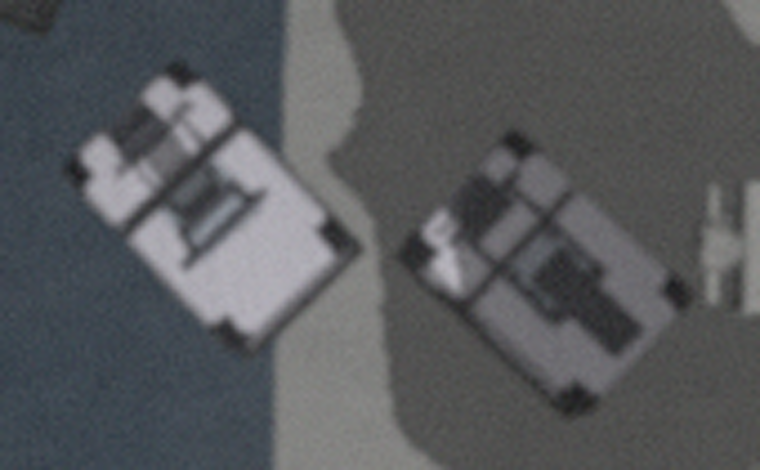

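View pics/s0z.png

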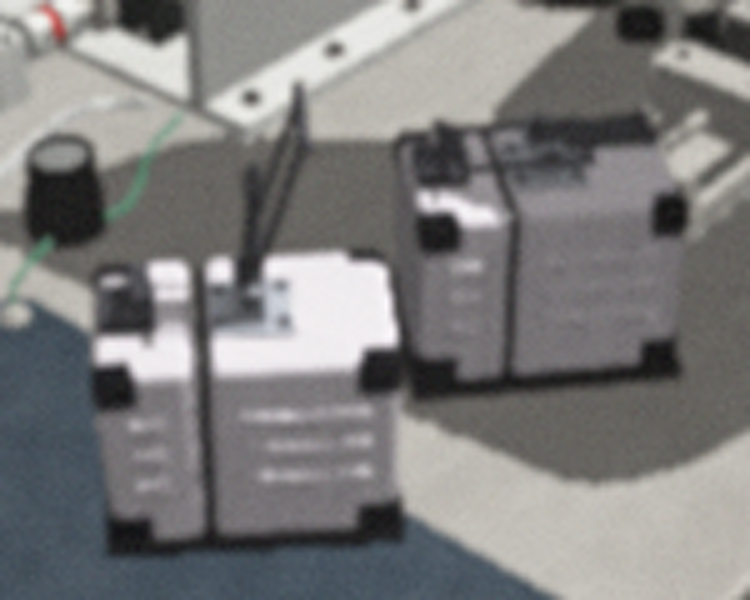

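```bash
python3 - <<'E'
from h import *
from scipy.ndimage import label
for tag in ['t0','s0']:
    W=cloud(tag)
    m=(abs(W[...,0]-.475)<.09)&(W[...,1]>.335)&(W[...,1]<.5)&(abs(W[...,2]-.086)<.006)
    p=W[m]; r=cv2.minAreaRect((p[:,:2]*1000).astype(np.float32)); print(tag,m.sum(),r,cv2.boxPoints(r).round(1).tolist(), np.median(p[:,2]))
    m=(abs(W[...,0]-.475)<.09)&(W[...,1]>.335)&(W[...,1]<.5)&(W[...,2]>.095)
    p=W[m]; print(p[p[:,2].argsort()][::-1][:60:1].round(3).tolist())
z=load('t0')
def ray(z,u,v,h):
    q=cv2.undistortPoints(np.array([[[u,v]]],float),z['K'],z['D'])[0,0]; d=z['E'][:3,:3]@np.array([q[0],-q[1],-1]); o=z['E'][:3,3]; return o+d*(h-o[2])/d[2]
for u,v in [(178,68),(75,175),(355,245),(240,345)]: print(ray(z,160+(u+.5)/4.47-.5,145+(v+.5)/4.476-.5,.085).round(4))
print('seam');
for u,v in [(128,228),(238,128)]: print(ray(z,160+(u+.5)/4.47-.5,145+(v+.5)/4.476-.5,.085).round(4))
E
```

```text
t0 1710 ((483.5853576660156, 421.1888122558594), (108.52613067626953, 71.30689239501953), 45.244503021240234) [[420.1000061035156, 407.79998779296875], [470.70001220703125, 357.6000061035156], [547.0999755859375, 434.6000061035156], [496.5, 484.79998779296875]] 0.0836760149106735
[[0.466, 0.408, 0.169], [0.482, 0.392, 0.169], [0.461, 0.412, 0.169], [0.454, 0.42, 0.168], [0.464, 0.408, 0.168], [0.477, 0.398, 0.168], [0.48, 0.393, 0.168], [0.461, 0.41, 0.168], [0.465, 0.407, 0.168], [0.475, 0.397, 0.168], [0.466, 0.405, 0.168], [0.475, 0.4, 0.168], [0.466, 0.41, 0.168], [0.463, 0.412, 0.168], [0.468, 0.403, 0.168], [0.47, 0.405, 0.168], [0.475, 0.398, 0.168], [0.473, 0.398, 0.168], [0.459, 0.413, 0.168], [0.454, 0.418, 0.167], [0.454, 0.417, 0.167], [0.459, 0.417, 0.167], [0.456, 0.418, 0.167], [0.479, 0.395, 0.167], [0.484, 0.39, 0.167], [0.472, 0.402, 0.167], [0.482, 0.394, 0.167], [0.473, 0.4, 0.167], [0.468, 0.407, 0.167], [0.461, 0.413, 0.167], [0.457, 0.417, 0.167], [0.459, 0.415, 0.167], [0.47, 0.403, 0.167], [0.472, 0.403, 0.167], [0.456, 0.417, 0.167], [0.461, 0.415, 0.167], [
[... 1616 characters left out ...]
[0.481, 0.399, 0.165], [0.454, 0.422, 0.165], [0.481, 0.399, 0.163], [0.46, 0.42, 0.163], [0.459, 0.421, 0.163], [0.481, 0.399, 0.162], [0.48, 0.401, 0.16], [0.459, 0.419, 0.159], [0.461, 0.419, 0.159], [0.46, 0.42, 0.158], [0.48, 0.4, 0.158], [0.462, 0.421, 0.157], [0.483, 0.4, 0.157], [0.46, 0.42, 0.156], [0.482, 0.4, 0.155], [0.481, 0.399, 0.155], [0.462, 0.42, 0.155], [0.481, 0.402, 0.154], [0.461, 0.421, 0.154], [0.481, 0.402, 0.153], [0.46, 0.422, 0.152], [0.461, 0.419, 0.152], [0.482, 0.398, 0.152], [0.463, 0.422, 0.151], [0.484, 0.401, 0.151]]
[0.5416 0.4351 0.085 ]
[0.4947 0.4773 0.085 ]
[0.4681 0.3574 0.085 ]
[0.4247 0.4047 0.085 ]
seam
[0.4728 0.4538 0.085 ]
[0.5165 0.4086 0.085 ]
```

```bash
python3 - <<'E'
from h import *
from scipy.spatial.transform import Rotation as R
o=bot.get_obs(); print(R.from_quat(o['orientation']).as_matrix().round(3))
W=np.concatenate([cloud('t0').reshape(-1,3),cloud('s0').reshape(-1,3)]);W=W[~np.isnan(W[:,0])]
xs=np.arange(0,1.0,.05);ys=np.arange(.9,-.8,-.05)
print('y\\x',*['%4d'%(x*100) for x in xs])
for y in ys:
    r=[]
    for x in xs:
        m=(W[:,0]>=x)&(W[:,0]<x+.05)&(W[:,1]>=y)&(W[:,1]<y+.05)
        r.append('%4d'%(W[m,2].max()*100) if m.sum()>2 else '   .')
    print('%4d'%round(y*100),*r)
E
```

```text
[[-0.941 -0.     0.339]
 [-0.339  0.001 -0.941]
 [-0.    -1.    -0.001]]
y\x    0    5   10   15   20   25   30   35   40   45   50   55   60   65   70   75   80   85   90   95
  90  -79  -79  -78  -78  -79    .    .    .    .    .    .    .    .    .    .    0    .    .    .    .
  85  -78  -78  -78  -79  -78    .    0    0    0    1    0    1    1    7    .    9    .    .    .    .
  80  -78  -78  -79  -79  -79    .    0    0    2    2    0    1    1   11   12   16   11    4    1    .
  75  -78  -79  -79  -78  -79    .    0    1    2    2    2    2    2    0    0   21   21    1    1    .
  70  -78  -78  -79  -79  -78    .    0    1    1    1    2    2    2    0    0    4    4    1    2    .
  65  -79  -79  -78  -79  -79    .    0    1    1    1    3    3    3    0    0    4    4    2    2   10
  60  -79  -78  -79  -79  -79    .    0    0    0    1    0    0    0    0    1    6    6    7    6   11
  55  -78  -79  -78  -78  -79    .    0    0    0    1    1    1    1    0    6    6    6    6    6   11
  50  -79  -78  -78  -79  -78    .    0    0    0    0    0    1    1    1    6    
[... 1946 characters left out ...]
  -79  -79    .    .    .    .    .    .    .    .    .    .    .    .
 -50    .    .    .  -79  -79  -79  -79  -79  -79    .    .    .    .    .    .    .    .    .    .    .
 -55    .    .    .  -78  -79  -79  -79  -79  -79    .    .    .    .    .    .    .    .    .    .    .
 -60    .    .    .  -79  -79  -79  -79  -78  -79    .    .    .    .    .    .    .    .    .    .    .
 -65    .    .    .  -79  -78  -79  -78  -79  -79  -79    .    .    .    .    .    .    .    .    .    .
 -70    .    .    .  -78  -79  -79  -79  -79  -79  -79    .    .    .    .    .    .    .    .    .    .
 -75    .    .    .  -78  -79  -79  -79  -79  -79  -79    .    .    .    .    .    .    .    .    .    .
```

```bash
python3 - <<'E'
from h import *
z=load('t0'); W=cloud('t0'); d=W[...,2]
im=z['im'][230:384,260:512]; cv2.imwrite('pics/t0r.png',cv2.resize(np.clip(im.astype(float)*1.6,0,255).astype(np.uint8),(756,462))[:,:,::-1])
for r in range(290,384,12): print(r,[ (c,*W[r,c].round(2)) for c in range(390,512,20)])
shot('wrist','w0')
E
```

```text
290 [(390, np.float64(0.18), np.float64(-0.21), np.float64(-0.8)), (410, np.float64(0.18), np.float64(-0.29), np.float64(-0.8)), (430, np.float64(0.18), np.float64(-0.37), np.float64(-0.81)), (450, np.float64(0.18), np.float64(-0.45), np.float64(-0.8)), (470, np.float64(0.18), np.float64(-0.53), np.float64(-0.8)), (490, np.float64(0.18), np.float64(-0.62), np.float64(-0.8)), (510, np.float64(0.18), np.float64(-0.7), np.float64(-0.79))]
302 [(390, np.float64(0.13), np.float64(-0.21), np.float64(-0.81)), (410, np.float64(0.31), np.float64(0.1), np.float64(0.28)), (430, np.float64(0.32), np.float64(0.08), np.float64(0.31)), (450, np.float64(0.32), np.float64(0.06), np.float64(0.33)), (470, np.float64(0.32), np.float64(0.03), np.float64(0.34)), (490, np.float64(0.32), np.float64(0.01), np.float64(0.35)), (510, np.float64(0.32), np.float64(-0.02), np.float64(0.35))]
314 [(390, np.float64(0.09), np.float64(-0.21), np.float64(-0.8)), (410, np.float64(0.3), np.float64(0.11), np.float64(0.32)), (430, np.float64(0.31), np.float64(0.1), np.float64(0.36)), (450, np.float64(0.31), np.float64(0.08
[... 1654 characters left out ...]
64(0.11), np.float64(0.39)), (450, np.float64(0.26), np.float64(0.09), np.float64(0.41)), (470, np.float64(0.28), np.float64(0.09), np.float64(0.45)), (490, np.float64(0.29), np.float64(0.09), np.float64(0.49)), (510, np.float64(0.29), np.float64(0.08), np.float64(0.52))]
374 [(390, np.float64(0.12), np.float64(0.04), np.float64(0.0)), (410, np.float64(0.21), np.float64(0.1), np.float64(0.3)), (430, np.float64(0.23), np.float64(0.1), np.float64(0.36)), (450, np.float64(0.26), np.float64(0.11), np.float64(0.44)), (470, np.float64(0.26), np.float64(0.09), np.float64(0.45)), (490, np.float64(0.27), np.float64(0.09), np.float64(0.49)), (510, np.float64(0.28), np.float64(0.08), np.float64(0.52))]
```

View pics/t0r.png

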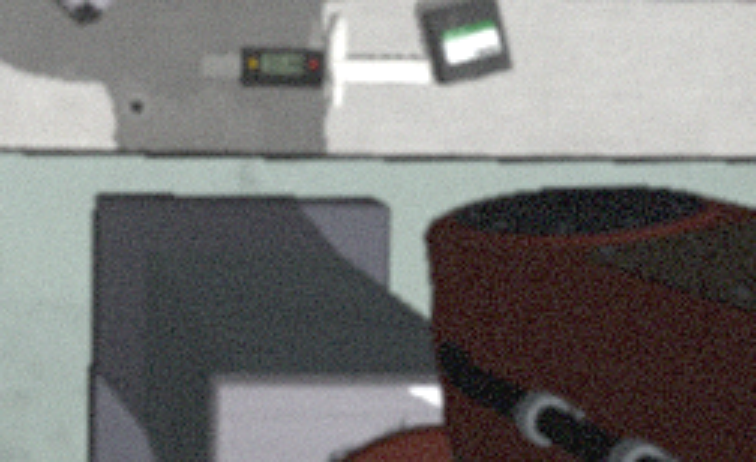

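View pics/w0.png

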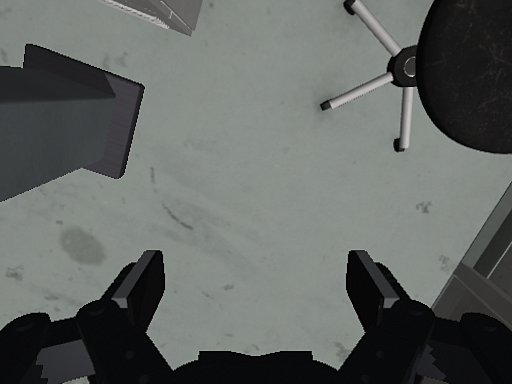

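```bash
cat >> h.py <<'E'
from scipy.spatial.transform import Rotation as R
C=np.array([.4827,.4203]); yaw=np.deg2rad(45.2); ex=np.array([np.cos(yaw),np.sin(yaw)]); ey=np.array([-ex[1],ex[0]])
Rt=np.array([[ey[0]*-1,0,ex[0]],[ey[1]*-1,0,ex[1]],[0,-1,0]])  # cols: x=-ey,y=down,z=ex
def c2w(x,y,z): return np.r_[C+x/1000*ex+y/1000*ey,z/1000]
def w2c(p): d=np.asarray(p)[:2]-C; return np.r_[d@ex,d@ey,p[2]]*1000
def rows(targets):
    "targets: (pos, Rmat) -> units rel. to now"
    o=bot.get_obs(); R0=R.from_quat(o['orientation']).as_matrix(); p0=o['ee_pos']
    for p,Rm in targets:
        s=R0.T@(p-p0)/.03; t=R.from_matrix(R0.T@Rm).as_rotvec()/np.deg2rad(8)
        print(np.r_[s,t].round(2).tolist(), 'world',np.round(p,3))
def st():
    o=bot.get_obs(); print('t',round(o['time_s'],2),'tcp',o['ee_pos'].round(4),'case',w2c(o['ee_pos']).round(1),'F',o['contact_force'].round(1),'T',o['wrist_torque'].round(2),'op',round(o['opening'],3),'q',np.round(o['joint_positions'],2)); 
    R0=R.from_quat(o['orientation']).as_matrix(); print('rotvec to target',(R.from_matrix(R0.T@Rt).as_rotvec()/np.deg2rad(8)).round(2))
E
python3 - <<'E'
from h import *
print(np.linalg.det(Rt))
R0=R.from_quat(bot.get_obs()['orientation']).as_matrix()
a0=-1.226; a1=.709
az=np.arange(a0,a1+.01,(a1-a0)/20)
T=[]
for a in az[1:]:
    f=min(1,(a-a0)/.5); g=min(1,max(0,(a1-a)/.3))
    r=.60-.08*min(f,1)
    if a>.4: r=.52+.06*(a-.4)/(a1-.4)
    z=.197+.1*min(1,f*2)
    th=(a-a0)/(a1-a0)*np.deg2rad(115.4)
    T.append((np.array([r*np.cos(a),r*np.sin(a),z]),R.from_rotvec([0,0,th]).as_matrix()@R0))
rows(T)
E
```

```text
1.0
[-1.86, -1.31, -0.6, -0.0, -0.72, -0.0] world [ 0.25  -0.528  0.236]
[-3.63, -2.59, -1.38, -0.0, -1.44, -0.0] world [ 0.292 -0.489  0.274]
[-5.26, -3.35, -2.31, -0.0, -2.16, -0.0] world [ 0.328 -0.446  0.297]
[-6.75, -3.34, -3.38, -0.0, -2.88, -0.0] world [ 0.36  -0.4    0.297]
[-8.08, -3.34, -4.56, -0.0, -3.61, -0.0] world [ 0.385 -0.353  0.297]
[-9.49, -3.34, -5.49, -0.0, -4.33, -0.0] world [ 0.415 -0.313  0.297]
[-10.85, -3.34, -6.47, -0.0, -5.05, -0.0] world [ 0.444 -0.271  0.297]
[-12.1, -3.34, -7.59, -0.0, -5.77, -0.01] world [ 0.468 -0.227  0.297]
[-13.24, -3.34, -8.81, -0.0, -6.49, -0.01] world [ 0.488 -0.181  0.297]
[-14.26, -3.34, -10.14, -0.0, -7.21, -0.01] world [ 0.503 -0.133  0.297]
[-15.15, -3.33, -11.57, -0.0, -7.93, -0.01] world [ 0.513 -0.084  0.297]
[-15.89, -3.33, -13.07, -0.0, -8.65, -0.01] world [ 0.519 -0.034  0.297]
[-16.48, -3.33, -14.64, -0.0, -9.38, -0.01] world [0.52  0.017 0.297]
[-16.92, -3.33, -16.26, -0.0, -10.1, -0.01] world [0.516 0.067 0.297]
[-17.21, -3.33, -17.91, -0.0, -10.82, -0.01] world [0.507 0.116 0.297]
[-17.33, -3.33, -19.58, -0.0, -11.54, -0.01] world [0.493 0.165 0.297]
[-17.41, -3.32, -21.27, -0.0, -12.26, -0.01] world [0.478 0.213 0.297]
[-17.82, -3.32, -23.05, -0.0, -12.98, -0.01] world [0.472 0.267 0.297]
[-18.05, -3.32, -24.92, -0.0, -13.7, -0.01] world [0.459 0.323 0.297]
[-18.07, -3.32, -26.86, -0.0, -14.42, -0.01] world [0.44  0.378 0.297]
```

Request:
drive_tool([
  [-1.9, -1.3, -0.6, 0, -0.7, 0],
  [-3.6, -2.6, -1.4, 0, -1.4, 0],
  [-5.3, -3.3, -2.3, 0, -2.2, 0],
  [-6.7, -3.3, -3.4, 0, -2.9, 0],
  [-8.1, -3.3, -4.6, 0, -3.6, 0],
  [-9.5, -3.3, -5.5, 0, -4.3, 0],
  [-10.8, -3.3, -6.5, 0, -5.0, 0],
  [-12.1, -3.3, -7.6, 0, -5.8, 0],
  [-13.2, -3.3, -8.8, 0, -6.5, 0],
  [-14.3, -3.3, -10.1, 0, -7.2, 0],
  [-15.1, -3.3, -11.6, 0, -7.9, 0],
  [-15.9, -3.3, -13.1, 0, -8.6, 0],
], fingers=0)

```text
time_s: 1.65
ee_pos: [0.519, -0.0314, 0.2958]
orientation: [-0.495, 0.505, -0.505, 0.495]
contact_force: [0.3, -0.1, 0.0]
opening: -0.001
```

```bash
python3 - <<'E'
from h import *
st()
R0=R.from_quat(bot.get_obs()['orientation']).as_matrix(); p0=bot.get_obs()['ee_pos']
T=[]
for p,k in [([.520,.017,.297],.125),([.516,.067,.297],.25),([.507,.116,.297],.375),([.493,.165,.297],.5),([.478,.213,.297],.625),([.472,.267,.297],.75),([.459,.323,.297],.875),([.440,.378,.27],1),([.440,.378,.22],1)]:
    dr=R.from_matrix(R0.T@Rt).as_rotvec()
    T.append((np.array(p),R0@R.from_rotvec(dr*k).as_matrix()))
rows(T)
E
```

```text
t 1.65 tcp [ 0.519  -0.0314  0.2958] case [-295.  -344.   295.8] F [ 0.3 -0.1  0. ] T [ 0.04 -0.03  0.02] op -0.001 q [-0.31 -0.09  0.08  1.74 -0.    1.28]
rotvec to target [ 0.  -5.8 -0. ]
[-1.61, -0.04, 0.0, 0.0, -0.73, -0.0] world [0.52  0.017 0.297]
[-3.28, -0.04, -0.17, 0.0, -1.45, -0.0] world [0.516 0.067 0.297]
[-4.9, -0.04, -0.5, 0.0, -2.18, -0.0] world [0.507 0.116 0.297]
[-6.53, -0.04, -1.0, 0.0, -2.9, -0.0] world [0.493 0.165 0.297]
[-8.12, -0.04, -1.54, 0.0, -3.63, -0.0] world [0.478 0.213 0.297]
[-9.91, -0.04, -1.77, 0.0, -4.35, -0.0] world [0.472 0.267 0.297]
[-11.77, -0.04, -2.25, 0.0, -5.08, -0.0] world [0.459 0.323 0.297]
[-13.59, 0.86, -2.92, 0.0, -5.8, -0.0] world [0.44  0.378 0.27 ]
[-13.59, 2.53, -2.92, 0.0, -5.8, -0.0] world [0.44  0.378 0.22 ]
```

Request:
drive_tool([
  [-1.6, 0, 0, 0, -0.7, 0],
  [-3.3, 0, -0.2, 0, -1.4, 0],
  [-4.9, 0, -0.5, 0, -2.2, 0],
  [-6.5, 0, -1.0, 0, -2.9, 0],
  [-8.1, 0, -1.5, 0, -3.6, 0],
  [-9.9, 0, -1.8, 0, -4.3, 0],
  [-11.8, 0, -2.2, 0, -5.1, 0],
  [-13.6, 0.9, -2.9, 0, -5.8, 0],
  [-13.6, 2.5, -2.9, 0, -5.8, 0],
  [-13.6, 2.5, -2.9, 0, -5.8, 0],
  [-13.6, 2.5, -2.9, 0, -5.8, 0],
])

```text
time_s: 3.02
ee_pos: [0.4425, 0.3766, 0.223]
orientation: [-0.653, 0.27, -0.271, 0.654]
contact_force: [0.9, 0.0, 0.8]
opening: -0.001
```

```bash
python3 - <<'E'
from h import *
st(); shot('wrist','w1')
rows([(c2w(-60,0,156),Rt),(c2w(-3,0,156),Rt)])
E
```

```text
t 3.02 tcp [0.4425 0.3766 0.223 ] case [-59.3  -2.3 223. ] F [0.9 0.  0.8] T [-0.05 -0.01 -0.01] op -0.001 q [ 0.48  0.05  0.09  1.61 -0.    1.27]
rotvec to target [-0.01 -0.03  0.  ]
[-0.09, 2.26, -0.05, -0.02, -0.03, 0.01] world [0.44  0.378 0.156]
[-0.1, 2.26, 1.85, -0.02, -0.03, 0.01] world [0.481 0.418 0.156]
```

View pics/w1.png

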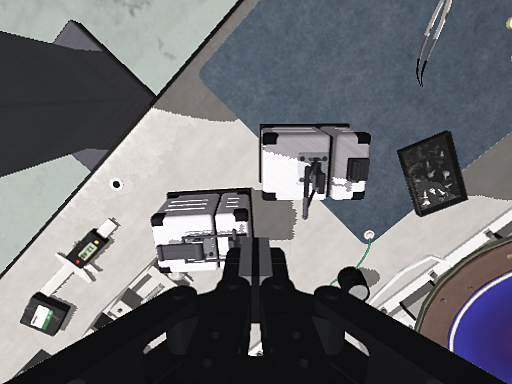

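```bash
python3 - <<'E'
from h import *
z=load('w1'); im=z['im'][:,:,::-1].copy()
def proj(p):
    q=(np.asarray(p)-z['E'][:3,3])@z['E'][:3,:3]; X=np.array([[q[0],-q[1],-q[2]]])
    return cv2.projectPoints(X,np.zeros(3),np.zeros(3),z['K'],z['D'])[0].ravel()
for x,y,h in [(-53,-35,85),(-53,35,85),(53,-35,85),(53,35,85),(20,-35,85),(20,35,85),(2,-9,98),(2,9,98),(2,-9,140),(2,9,140),(-16,20,166),(-16,-20,166),(44.5,0,96)]:
    u=proj(c2w(x,y,h)); print(x,y,h,u.round(1)); cv2.circle(im,tuple(np.int32(u.round())),1,(0,0,255) if h==85 else (0,255,0),-1)
print('tcp',proj(bot.get_obs()['ee_pos']))
cv2.imwrite('pics/w1o.png',cv2.resize(im[110:280,200:400],(800,600),interpolation=cv2.INTER_CUBIC))
E
```

```text
-53 -35 85 [260.9 200.7]
-53 35 85 [261.  134.3]
53 -35 85 [360.8 200.3]
53 35 85 [367.9 133.6]
20 -35 85 [329.6 200.4]
20 35 85 [334.5 133.8]
2 -9 98 [316.3 180.2]
2 9 98 [317.4 162.5]
2 -9 140 [325.4 193.1]
2 9 140 [326.8 173.1]
-16 20 166 [311.6 167.6]
-16 -20 166 [309.  216.3]
44.5 0 96 [359.3 170.7]
tcp [255.90157171 225.91040257]
```

View pics/w1o.png

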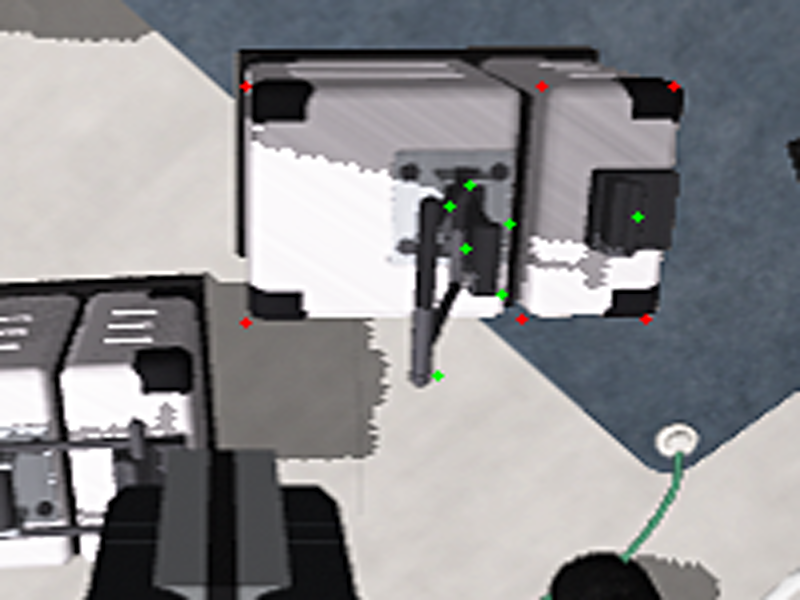

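Request:
drive_tool([
  [-0.1, 1.1, 0, 0, 0, 0],
  [-0.1, 2.2, 0, 0, 0, 0],
  [-0.1, 2.2, 0, 0, 0, 0],
  [-0.1, 2.2, 0.3, 0, 0, 0],
  [-0.1, 2.2, 0.6, 0, 0, 0],
  [-0.1, 2.2, 0.8, 0, 0, 0],
  [-0.1, 2.2, 1.0, 0, 0, 0],
  [-0.1, 2.2, 1.2, 0, 0, 0],
  [-0.1, 2.2, 1.4, 0, 0, 0],
])

```text
time_s: 4.2
ee_pos: [0.4696, 0.409, 0.155]
orientation: [0.653, -0.271, 0.27, -0.653]
contact_force: [-0.3, 0.1, -0.2]
opening: 0.001
```

```bash
python3 - <<'E'
from h import *
st(); shot('wrist','w2'); shot('scene','s2')
cv2.imwrite('pics/s2z.png',cv2.resize(load('s2')['im'][100:290,185:345],(640,600))[:,:,::-1])
E
```

```text
t 4.2 tcp [0.4696 0.409  0.155 ] case [-17.2   1.3 155. ] F [-0.3  0.1 -0.2] T [ 0.02 -0.03 -0.  ] op 0.001 q [ 0.51  0.17  0.09  1.49 -0.    1.29]
rotvec to target [ 0.   -0.02  0.  ]
```

View pics/w2.png

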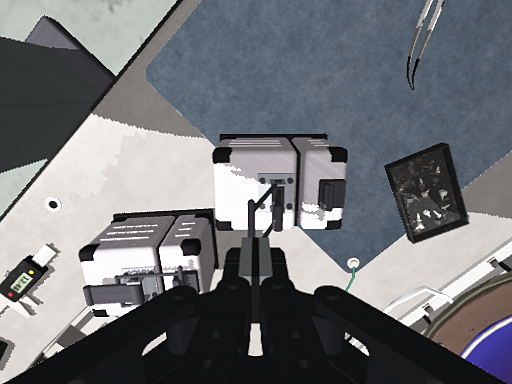

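View pics/s2z.png

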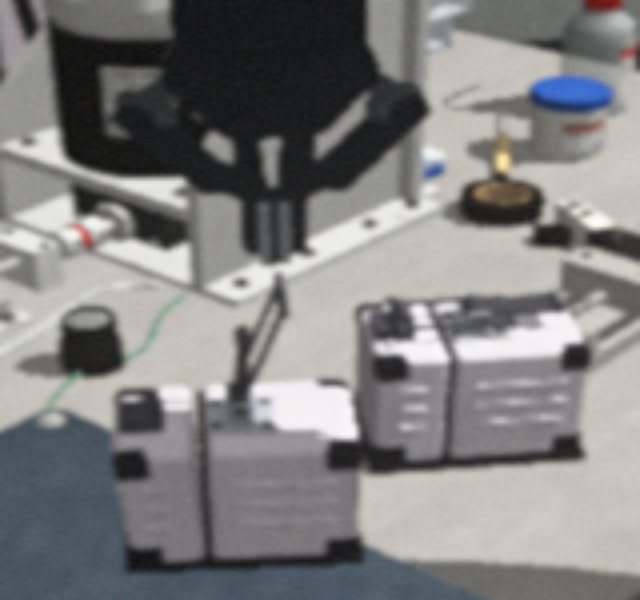

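```bash
python3 - <<'E'
from h import *
for tag in ['s2','w2']:
    z=load(tag)
    def proj(p):
        q=(np.asarray(p)-z['E'][:3,3])@z['E'][:3,:3]; X=np.array([[q[0],-q[1],-q[2]]])
        return cv2.projectPoints(X,np.zeros(3),np.zeros(3),z['K'],z['D'])[0].ravel()
    print(tag,'tcp',proj([.4696,.409,.155]),'bar',proj(c2w(-17,0,166)),proj(c2w(-17,20,166)),proj(c2w(-17,-20,166)))
W=cloud('s2')
for r in range(155,215,4): print(r,[w2c(W[r,c]).round(0).tolist() for c in (248,251,254,257,260)])
cv2.imwrite('pics/w2z.png',cv2.resize(load('w2')['im'][130:280,190:370],(720,600))[:,:,::-1])
E
```

```text
s2 tcp [254.17948389 198.65156847] bar [253.89856584 192.81157872] [254.62867569 199.08096432] [253.20097495 186.82111255]
w2 tcp [255.0620702  224.88474783] bar [255.49755186 234.65375784] [255.39792045 202.18579166] [255.59103059 265.06734144]
155 [[-8.0, 12.0, 244.0], [-14.0, -5.0, 236.0], [-18.0, -1.0, 237.0], [-22.0, 13.0, 244.0], [-27.0, 13.0, 244.0]]
159 [[-8.0, 13.0, 238.0], [-13.0, 11.0, 237.0], [-18.0, 8.0, 235.0], [-22.0, 13.0, 237.0], [-27.0, 13.0, 237.0]]
163 [[-8.0, 15.0, 232.0], [-12.0, 14.0, 231.0], [-18.0, 8.0, 228.0], [-22.0, 12.0, 230.0], [-27.0, 13.0, 230.0]]
167 [[-8.0, 7.0, 220.0], [-12.0, 12.0, 223.0], [-17.0, 10.0, 221.0], [-22.0, 10.0, 221.0], [-27.0, 8.0, 220.0]]
171 [[-7.0, 10.0, 214.0], [-12.0, 13.0, 216.0], [-17.0, 13.0, 215.0], [-22.0, 12.0, 215.0], [-27.0, 9.0, 213.0]]
175 [[-7.0, 10.0, 207.0], [-12.0, 11.0, 208.0], [-17.0, 12.0, 207.0], [-22.0, 12.0, 207.0], [-27.0, 8.0, 205.0]]
179 [[-7.0, 9.0, 199.0], [-12.0, 13.0, 201.0], [-17.0, 12.0, 200.0], [-22.0, 10.0, 199.0], [-27.0, 6.0, 196.0]]
183 [[-19.0, -302.0, 9.0], [-12.0, 12.0, 193.0], [-17.0, 12.0, 1
[... 170 characters left out ...]
91 [[-17.0, -264.0, 9.0], [-24.0, -264.0, 9.0], [-17.0, -5.0, 166.0], [-40.0, -282.0, -3.0], [-47.0, -280.0, -2.0]]
195 [[-16.0, -256.0, 2.0], [-24.0, -262.0, -2.0], [-17.0, 9.0, 167.0], [-38.0, -262.0, -2.0], [-45.0, -260.0, -2.0]]
199 [[-15.0, -242.0, -0.0], [-12.0, -14.0, 145.0], [-16.0, 16.0, 164.0], [-37.0, -242.0, -1.0], [-44.0, -238.0, 1.0]]
203 [[-15.0, -228.0, -2.0], [nan, nan, nan], [-16.0, 18.0, 157.0], [-36.0, -224.0, -1.0], [-43.0, -221.0, 1.0]]
207 [[-7.0, -14.0, 128.0], [-21.0, -208.0, -1.0], [-28.0, -207.0, -1.0], [-35.0, -207.0, -1.0], [-41.0, -205.0, -0.0]]
211 [[-13.0, -193.0, -1.0], [-11.0, 15.0, 139.0], [-27.0, -191.0, -1.0], [-33.0, -190.0, -1.0], [-40.0, -190.0, -1.0]]
```

View pics/w2z.png

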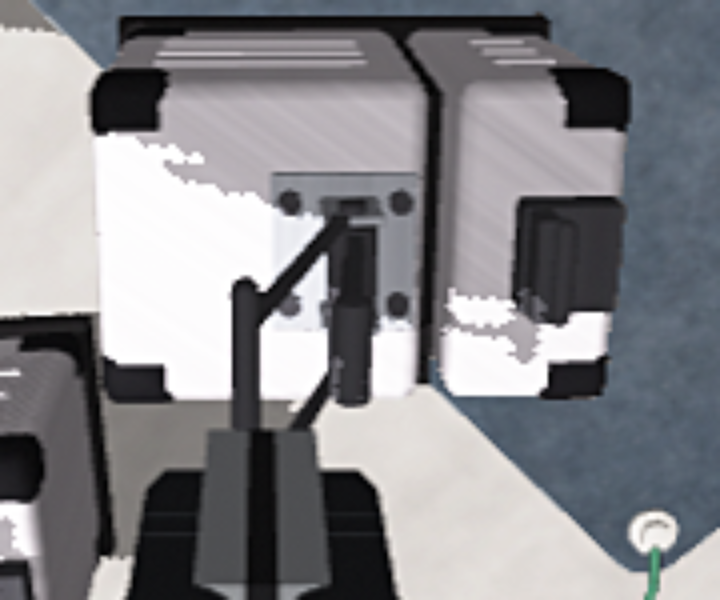

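```bash
python3 - <<'E'
from h import *
W=cloud('w2'); z=load('w2')
for r in range(222,285,5): print(r,[w2c(W[r,c]).round(1).tolist() for c in (243,249,255,261,267)])
print(z['E'].round(3)); print(w2c(z['E'][:3,3]))
print(bot.camera_params('wrist')['extrinsics'][:3,3], bot.pinch_z)
W=cloud('s2')
for r in range(165,192,2): print(r,[w2c(W[r,c]).round(0).tolist() for c in (249,252,255,258)])
E
```

```text
222 [[-27.6, -26.3, 85.8], [-20.7, 8.9, 168.1], [-17.3, 8.3, 166.7], [-12.3, -26.7, 85.1], [-7.2, -26.8, 85.0]]
227 [[-27.6, -30.8, 86.2], [-20.7, 6.2, 169.0], [-17.3, 5.4, 167.4], [-12.3, -31.1, 85.5], [-7.1, -31.4, 85.1]]
232 [[-31.4, -74.8, 1.7], [-20.7, 2.4, 167.5], [-17.3, 2.4, 167.6], [-10.6, -75.6, 0.1], [-9.1, -13.1, 134.3]]
237 [[-31.5, -81.7, 0.5], [-20.7, -0.3, 168.5], [-17.3, -0.8, 167.3], [-10.6, -82.3, -0.6], [-9.2, -14.4, 139.4]]
242 [[-22.9, 11.2, 197.6], [-20.1, 12.0, 199.1], [-17.2, 11.8, 198.8], [-14.4, 11.9, 199.0], [-11.6, 11.2, 197.6]]
247 [[-22.7, 11.4, 203.0], [-20.0, 11.3, 202.7], [-17.2, 11.5, 203.1], [-14.5, 11.6, 203.4], [-11.7, 11.2, 202.6]]
252 [[-22.5, 11.7, 208.2], [-19.9, 11.9, 208.6], [-17.2, 11.4, 207.6], [-14.6, 12.2, 209.2], [-12.0, 11.8, 208.4]]
257 [[-22.4, 11.9, 212.9], [-19.8, 11.7, 212.5], [-17.2, 11.5, 212.3], [-14.7, 11.8, 212.8], [-12.1, 11.6, 212.5]]
262 [[-22.2, 12.1, 217.4], [-19.7, 12.2, 217.5], [-17.2, 11.8, 217.0], [-14.7, 11.6, 216.5], [-12.3, 12.1, 217.4]]
267 [[-22.1, 12.0, 221.1], [-19.7, 11.7, 220.6], [-17.2, 11.3, 220.0], [-14.
[... 1174 characters left out ...]
05.0], [-19.0, 11.0, 203.0], [-24.0, 8.0, 201.0]]
179 [[-9.0, 6.0, 197.0], [-14.0, 12.0, 200.0], [-18.0, 14.0, 201.0], [-24.0, 7.0, 197.0]]
181 [[-9.0, 0.0, 190.0], [-14.0, 12.0, 196.0], [-18.0, 12.0, 196.0], [-44.0, -310.0, 9.0]]
183 [[-21.0, -303.0, 8.0], [-13.0, 13.0, 193.0], [-18.0, 12.0, 192.0], [-43.0, -299.0, 10.0]]
185 [[-21.0, -294.0, 8.0], [-28.0, -294.0, 7.0], [-35.0, -290.0, 9.0], [-43.0, -288.0, 10.0]]
187 [[-20.0, -282.0, 9.0], [-27.0, -282.0, 9.0], [-20.0, -16.0, 168.0], [-42.0, -283.0, 7.0]]
189 [[-20.0, -274.0, 8.0], [-27.0, -273.0, 8.0], [-20.0, -12.0, 166.0], [-42.0, -284.0, 1.0]]
191 [[-19.0, -264.0, 9.0], [-26.0, -267.0, 7.0], [-19.0, -2.0, 168.0], [-42.0, -279.0, -2.0]]
```

Request:
drive_tool([
  [0, 0, -0.7, 0, 0, 0],
  [0, 0, -1.4, 0, 0, 0],
  [0, 0.6, -1.4, 0, 0, 0],
  [0, 1.2, -1.4, 0, 0, 0],
  [0, 1.2, -1.2, 0, 0, 0],
  [0, 1.2, -0.9, 0, 0, 0],
  [0, 1.2, -0.7, 0, 0, 0],
  [0, 1.2, -0.5, 0, 0, 0],
  [0, 1.2, -0.4, 0, 0, 0],
  [0, 1.2, -0.4, 0, 0, 0],
])

```text
time_s: 5.55
ee_pos: [0.461, 0.4003, 0.1191]
orientation: [0.653, -0.27, 0.271, -0.653]
contact_force: [0.2, 0.7, -0.4]
opening: -0.003
```

```bash
python3 - <<'E'
from h import *
st(); shot('scene','s3')
cv2.imwrite('pics/s3z.png',cv2.resize(load('s3')['im'][140:240,195:315],(720,600))[:,:,::-1])
W=cloud('s3')
for r in range(170,214,3): print(r,[w2c(W[r,c]).round(0).tolist() for c in (249,252,255,258,261,264)])
E
```

```text
t 5.55 tcp [0.461  0.4003 0.1191] case [-29.4   1.3 119.1] F [ 0.2  0.7 -0.4] T [ 0.01  0.01 -0.07] op -0.003 q [ 0.5   0.14 -0.01  1.42 -0.    1.29]
rotvec to target [ 0.   -0.02  0.  ]
170 [[-10.0, -5.0, 208.0], [-14.0, 18.0, 220.0], [-18.0, 18.0, 220.0], [-23.0, 17.0, 219.0], [-54.0, -336.0, 26.0], [-33.0, 16.0, 218.0]]
173 [[-9.0, 4.0, 207.0], [-14.0, 12.0, 211.0], [-19.0, 13.0, 212.0], [-23.0, 14.0, 212.0], [-53.0, -334.0, 18.0], [-33.0, 13.0, 211.0]]
176 [[-9.0, 8.0, 204.0], [-14.0, 15.0, 207.0], [-19.0, 13.0, 206.0], [-23.0, 13.0, 206.0], [-53.0, -333.0, 10.0], [-33.0, 14.0, 206.0]]
179 [[-9.0, 7.0, 197.0], [-14.0, 8.0, 198.0], [-19.0, 11.0, 199.0], [-23.0, 12.0, 200.0], [-30.0, -5.0, 190.0], [-33.0, 12.0, 199.0]]
182 [[-21.0, -304.0, 10.0], [-14.0, 8.0, 192.0], [-18.0, 13.0, 195.0], [-23.0, 13.0, 194.0], [-29.0, 6.0, 190.0], [-33.0, 14.0, 195.0]]
185 [[-20.0, -292.0, 9.0], [-28.0, -292.0, 9.0], [-19.0, 8.0, 186.0], [-23.0, 11.0, 187.0], [-28.0, 13.0, 188.0], [-33.0, 14.0, 189.0]]
188 [[-20.0, -277.0, 9.0], [-15.0, -15.0, 167.0], [-19.0, 9.0, 181.0], [-23.0, 12.0, 183.0], [-28
[... 448 characters left out ...]
00 [[-9.0, -12.0, 144.0], [-13.0, 21.0, 165.0], [-32.0, -238.0, -1.0], [-23.0, 10.0, 158.0], [-28.0, 12.0, 158.0], [-33.0, 13.0, 159.0]]
203 [[-17.0, -228.0, -2.0], [-24.0, -224.0, -1.0], [-31.0, -224.0, -0.0], [-38.0, -225.0, -2.0], [-45.0, -222.0, -0.0], [-52.0, -221.0, 0.0]]
206 [[-8.0, 13.0, 148.0], [-23.0, -212.0, -1.0], [-30.0, -214.0, -3.0], [-37.0, -212.0, -2.0], [-44.0, -211.0, -1.0], [-51.0, -211.0, -1.0]]
209 [[-7.0, 17.0, 145.0], [-22.0, -199.0, -0.0], [-29.0, -198.0, -0.0], [-36.0, -199.0, -1.0], [-43.0, -196.0, -0.0], [-50.0, -196.0, -0.0]]
212 [[-7.0, 16.0, 138.0], [-22.0, -188.0, -2.0], [-29.0, -185.0, -0.0], [-35.0, -186.0, -1.0], [-42.0, -184.0, 0.0], [-49.0, -184.0, -0.0]]
```

View pics/s3z.png

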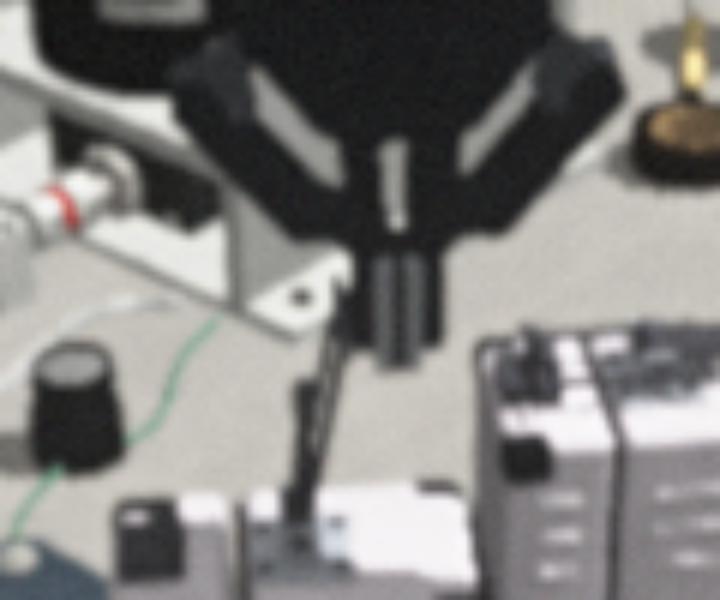

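Request:
drive_tool([
  [0, 0, 0.2, 0, 0, 0],
  [0, 0, 0.4, 0, 0, 0],
  [0, 0, 0.5, 0, 0, 0],
  [0, 0, 0.6, 0, 0, 0],
  [0, 0, 0.7, 0, 0, 0],
  [0, 0, 0.8, 0, 0, 0],
  [0, 0, 0.9, 0, 0, 0],
  [0, 0, 1.0, 0, 0, 0],
  [0, 0, 1.0, 0, 0, 0],
  [0, 0, 1.0, 0, 0, 0],
  [0, 0, 1.0, 0, 0, 0],
  [0, 0, 1.0, 0, 0, 0],
])

```text
time_s: 7.1
ee_pos: [0.4821, 0.4214, 0.1191]
orientation: [0.653, -0.271, 0.271, -0.653]
contact_force: [0.2, 0.0, -0.1]
opening: 0.001
```

```bash
python3 - <<'E'
from h import *
st(); shot('scene','s4'); shot('wrist','w4')
cv2.imwrite('pics/s4z.png',cv2.resize(load('s4')['im'][140:240,195:315],(720,600))[:,:,::-1])
cv2.imwrite('pics/w4z.png',cv2.resize(load('w4')['im'][130:280,190:370],(720,600))[:,:,::-1])
E
```

```text
t 7.1 tcp [0.4821 0.4214 0.1191] case [  0.4   1.2 119.1] F [ 0.2  0.  -0.1] T [-0.02  0.03  0.01] op 0.001 q [ 0.51  0.23  0.09  1.43 -0.    1.3 ]
rotvec to target [ 0.   -0.02  0.  ]
```

View pics/s4z.png

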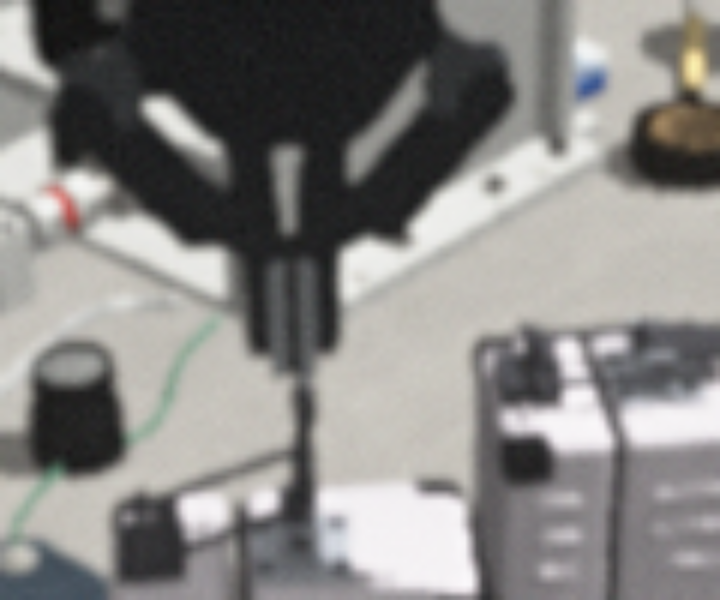

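View pics/w4z.png

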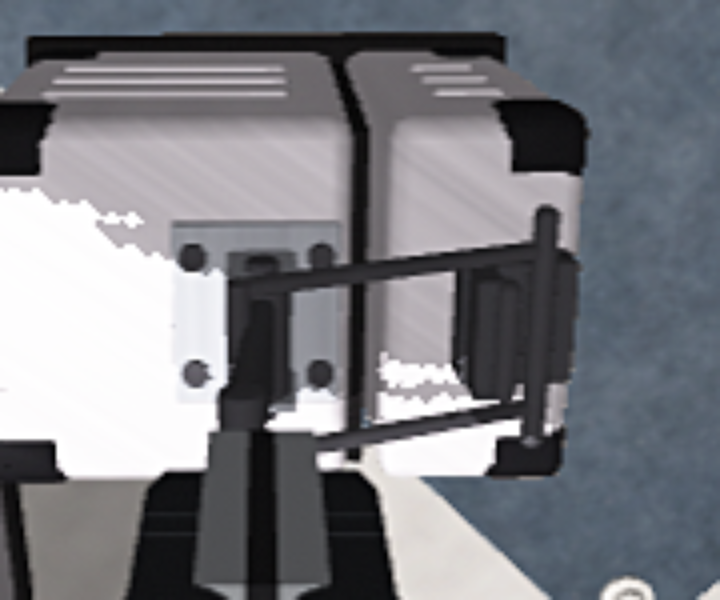

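```bash
python3 - <<'E'
from h import *
W=cloud('w4')
f=lambda u,v: w2c(W[130+int(v/4),190+int(u/4)]).round(1).tolist()
for u,v in [(546,230),(542,300),(537,360),(533,420),(495,330),(480,300),(560,330),(400,265),(300,280),(245,350),(240,400)]: print(u,v,f(u,v))
W=cloud('s4'); 
m=(abs(W[...,0]-.48)<.06)&(W[...,1]>.36)&(W[...,1]<.48)&(W[...,2]>.11)&(W[...,2]<.17)
P=np.array([w2c(p) for p in W[m]]); 
for h in range(112,170,4):
    q=P[(P[:,2]>=h)&(P[:,2]<h+4)&(abs(P[:,1])<25)]
    if len(q): print(h,len(q),np.median(q,0).round(1),q[:,0].min().round(1),q[:,0].max().round(1))
E
```

```text
546 230 [47.6, 18.3, 96.0]
542 300 [47.9, 5.5, 95.6]
537 360 [47.9, -5.4, 95.9]
533 420 [47.8, -16.6, 96.3]
495 330 [38.9, 2.6, 101.4]
480 300 [37.0, 7.0, 99.7]
560 330 [52.5, -1.0, 92.2]
400 265 [22.9, 14.9, 104.4]
300 280 [6.6, 14.4, 110.7]
245 350 [-2.0, 8.7, 124.6]
240 400 [-2.3, 9.0, 143.6]
112 20 [ -1.6  11.2 113.7] -4.0 2.7
116 6 [-1.000e-01  8.200e+00  1.184e+02] -2.0 1.6
120 6 [ -0.3   7.5 122. ] -2.1 1.4
124 5 [ -0.3   7.8 126.1] -2.2 1.3
128 8 [ -0.5   7.4 130.2] -2.2 1.2
132 2 [ -2.3   9.6 134.7] -2.3 -2.3
136 11 [ -2.4   7.6 138.2] -4.6 2.2
140 20 [ -1.1   1.9 141.3] -3.2 0.9
152 6 [  0.7  11.3 155.4] -4.4 7.5
156 18 [  2.3  11.3 158.8] -9.9 12.3
160 26 [  1.3  10.6 162.3] -9.9 13.9
164 32 [  2.1   9.2 165.7] -11.6 13.9
168 19 [  0.4   8.5 169. ] -11.8 13.7
```

Request:
drive_tool([
  [0, 0, 0.6, 0, 0, 0],
  [0, 0, 1.2, 0, 0, 0],
  [0, 0, 1.2, 0, 0, 0],
  [0, 0.5, 1.2, 0, 0, 0],
  [0, 0.9, 1.2, 0, 0, 0],
  [0, 0.9, 0.9, 0, 0, 0],
  [0, 0.9, 0.6, 0, 0, 0],
  [0, 0.9, 0.4, 0, 0, 0],
  [0, 0.85, 0.2, 0, 0, 0],
  [0, 0.85, 0.05, 0, 0, 0],
  [0, 0.85, 0.05, 0, 0, 0],
])

```text
time_s: 8.57
ee_pos: [0.4831, 0.4223, 0.0938]
orientation: [-0.653, 0.27, -0.271, 0.653]
contact_force: [0.1, 1.2, 0.4]
opening: -0.002
```

```bash
python3 - <<'E'
from h import *
st(); shot('scene','s5'); shot('wrist','w5')
a=cv2.resize(load('s5')['im'][140:240,195:315],(400,333))[:,:,::-1];b=cv2.resize(load('w5')['im'][130:280,190:370],(400,333))[:,:,::-1]
cv2.imwrite('pics/c5.png',np.hstack([a,b]))
E
```

```text
t 8.57 tcp [0.4831 0.4223 0.0938] case [ 1.7  1.2 93.8] F [0.1 1.2 0.4] T [-0.03 -0.01  0.02] op -0.002 q [ 0.52  0.24  0.06  1.39 -0.    1.3 ]
rotvec to target [-0.   -0.02  0.  ]
```

View pics/c5.png

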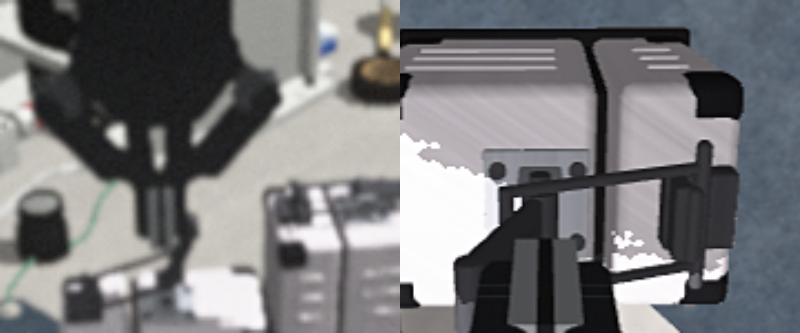

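Request:
drive_tool([
  [0, 0.05, -0.15, 0, 0, 0],
  [0, 0.1, -0.3, 0, 0, 0],
  [0, 0.2, -0.45, 0, 0, 0],
  [0, 0.3, -0.6, 0, 0, 0],
  [0, 0.3, -0.6, 0, 0, 0],
])

```text
time_s: 9.3
ee_pos: [0.471, 0.4101, 0.085]
orientation: [-0.653, 0.27, -0.271, 0.654]
contact_force: [2.2, 2.6, 0.9]
opening: 0.003
```

```bash
python3 - <<'E'
from h import *
st(); shot('scene','s6'); shot('wrist','w6')
a=cv2.resize(load('s6')['im'][140:240,195:315],(400,333))[:,:,::-1];b=cv2.resize(load('w6')['im'][130:280,190:370],(400,333))[:,:,::-1]
cv2.imwrite('pics/c6.png',np.hstack([a,b]))
W=cloud('w6')
for u,v in [(705,170),(702,200),(698,230),(680,200)]: print(w2c(W[130+int(v*.45),190+int((u-400)*.45)]).round(1))
E
```

```text
t 9.3 tcp [0.471  0.4101 0.085 ] case [-15.5   1.1  85. ] F [2.2 2.6 0.9] T [ 0.61 -0.59 -0.02] op 0.003 q [ 0.51  0.18 -0.02  1.37  0.    1.29]
rotvec to target [-0.01 -0.02  0.  ]
[27.7 13.4 85.1]
[27.2  4.1 84.5]
[26.8 -4.1 85.7]
[21.9  3.6 83.5]
```

View pics/c6.png

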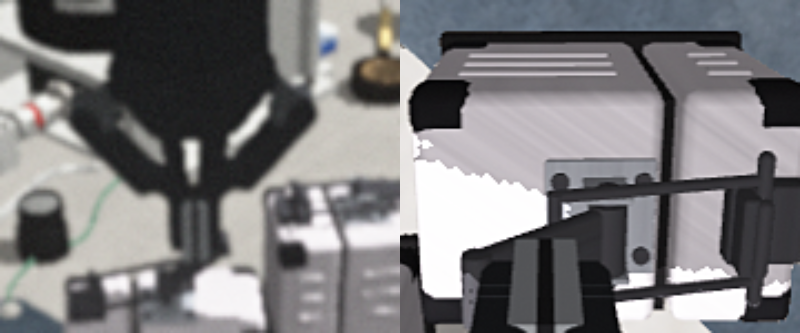

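Request:
drive_tool([
  [0, 0.1, -0.1, 0, 0, 0],
  [0, 0.25, -0.15, 0, 0, 0],
  [0, 0.35, -0.2, 0, 0, 0],
  [0, 0.45, -0.25, 0, 0, 0],
  [0, 0.55, -0.3, 0, 0, 0],
  [0, 0.6, -0.3, 0, 0, 0],
  [0, 0.6, -0.3, 0, 0, 0],
])

```text
time_s: 10.28
ee_pos: [0.464, 0.4033, 0.0664]
orientation: [0.653, -0.271, 0.27, -0.653]
contact_force: [0.7, 0.2, 1.5]
opening: 0.0
```

```bash
python3 - <<'E'
from h import *
st(); shot('scene','s7'); shot('wrist','w7')
a=cv2.resize(load('s7')['im'][140:240,195:315],(400,333))[:,:,::-1];b=cv2.resize(load('w7')['im'][130:280,190:370],(400,333))[:,:,::-1]
cv2.imwrite('pics/c7.png',np.hstack([a,b]))
E
```

```text
t 10.28 tcp [0.464  0.4033 0.0664] case [-25.3   1.3  66.4] F [0.7 0.2 1.5] T [ 0.01 -0.06  0.04] op 0.0 q [ 0.5   0.17 -0.07  1.33 -0.    1.29]
rotvec to target [ 0.   -0.02 -0.  ]
```

View pics/c7.png

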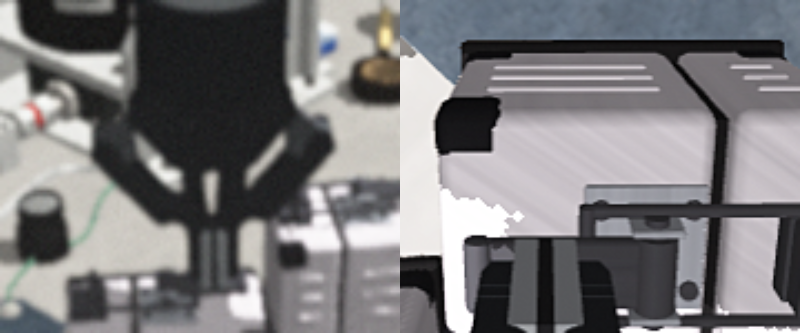

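Request:
drive_tool([
  [0, -1, 0, 0, 0, 0],
  [0, -2.5, 0, 0, 0, 0],
  [0, -4.5, 0, 0, 0, 0],
  [0, -5, -1, 0, 0, 0],
  [0, -5, -2, 0, 0, 0],
  [0, -5, -2, 0, 0, 0],
])

```text
time_s: 11.12
ee_pos: [0.4211, 0.3604, 0.2171]
orientation: [-0.653, 0.27, -0.271, 0.653]
contact_force: [-0.1, -0.5, -0.7]
opening: -0.0
```

```bash
python3 - <<'E'
from h import *
st(); shot('scene','s8'); shot('wrist','w8')
a=cv2.resize(load('s8')['im'][170:290,195:339],(400,333))[:,:,::-1];b=cv2.resize(load('w8')['im'][100:250,220:400],(400,333))[:,:,::-1]
cv2.imwrite('pics/c8.png',np.hstack([a,b]))
W=np.concatenate([cloud('w8').reshape(-1,3)]);W=W[~np.isnan(W[:,0])]
P=np.array([w2c(p) for p in W]); P=P[(abs(P[:,1])<30)&(abs(P[:,0])<60)&(P[:,2]>80)&(P[:,2]<180)]
print('maxz',P[:,2].max())
q=P[(abs(P[:,1])<7)&(P[:,2]>91)]
for x in range(-50,56,5):
    s=q[(q[:,0]>=x)&(q[:,0]<x+5)]
    if len(s): print(x,len(s),np.median(s[:,2]).round(1),s[:,2].max().round(1))
q=P[(abs(abs(P[:,1])-18)<2.5)&(P[:,2]>91)]; print('bar ends x',np.sort(q[:,0])[-15:].round(1))
E
```

```text
t 11.12 tcp [0.4211 0.3604 0.2171] case [-85.9   1.5 217.1] F [-0.1 -0.5 -0.7] T [ 0.01 -0.03 -0.  ] op -0.0 q [ 0.47 -0.03 -0.    1.6  -0.    1.26]
rotvec to target [-0.01 -0.02  0.  ]
maxz 104.76346604282793
-45 62 102.0 103.9
-40 66 101.5 102.9
-35 76 100.6 102.3
-30 71 100.6 102.1
-25 71 100.7 102.0
-20 74 100.9 102.4
-15 71 100.6 101.9
-10 75 100.8 102.7
-5 82 102.1 104.8
0 61 102.7 104.8
5 1 100.7 100.7
30 92 97.1 102.3
35 80 102.0 103.8
40 13 94.0 102.6
45 64 92.9 94.0
50 34 92.8 93.7
bar ends x [39.6 39.6 39.7 39.8 39.9 39.9 39.9 40.1 40.5 40.8 40.9 41.  41.1 41.3
 41.5]
```

View pics/c8.png

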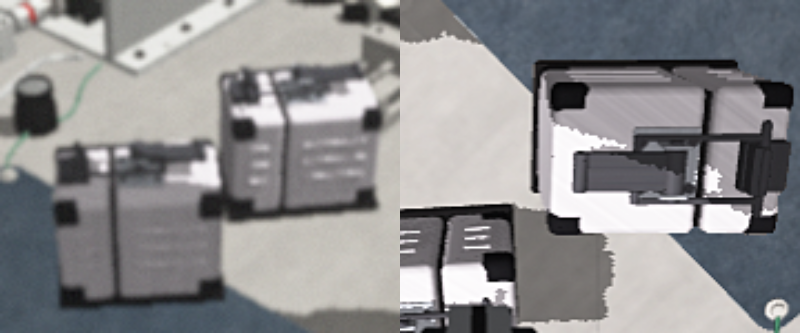

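Lever is flat (top at about 100 mm, level from x -45 to 0), the bar is seated behind the hook at x of about 39 mm, and the seam is closed. The robot is clear, so I am handing in.

```bash
python3 - <<'E'
from h import *
print(bot.hand_in()); st()
E
```

```text
the job is handed in; nothing more can be done
None
the job is handed in; nothing more can be done
```

The open case is now latched. With the lever still up, I pushed the wire bail past upright with the shut fingers and it dropped behind the keeper. I then pushed the lever over and down along its arc until it snapped flat. The arm was backed well clear, and I handed in at about 11 s of the 34 s allowed.

**Last checks (before hand-in):**
- **Lever:** it lies flat, with its top at about 100–101 mm along its length.
- **Bail bar:** its ends are at about x 39–41 mm, consistent with the bar seated behind the hook.
- **Lid:** the seam looks closed in the last pictures.
- **Forces:** the highest reading I saw at the end of a move was about 3.5 N, and it was close to zero after the snap and the retreat. I did not sample forces during the moves.

**Disagreements:**
- **Fingertip height:** both cameras showed the shut fingertips about 37 mm above the reported tool point. My first pass went over the bail without touching it, so I corrected the height and repeated the push.
- **Latch position:** my camera estimate of the case put the latch parts about 2–3 mm off along its x axis, which stayed within the margins I had left.

The hand-in gave no verdict, and I could not take any readings after it.

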